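# Shut the raised cartridge lever and start the pump touch-free

### The arm

A 6-joint arm with a two-finger parallel gripper is mounted at the origin on the work surface. World frame = base frame: x ahead of the robot, y to its left, z up, the work surface at z = 0. Lengths are in mm, angles in rad, forces in N, time in s.
With the tool pointing down it reaches from about 350 to 775 mm from the base axis. Payload 7.3 kg.
Tool frame: the origin (TCP) lies between the finger pads, 19 mm behind the fingertips; this is the grasp point; z points along the fingers, y is the line along which they close (so a half turn about z gives the same grasp; the last joint's range is limited). The gripper opens to 92 mm and grips with 3 to 60 N. Pads are 19 mm wide; open, the fingers measure 130 mm over their backs; the gripper's body (75 mm by 190 mm) begins 47 mm behind the grasp point.
Start: joints at [-1.341, 0.342, 1.524, -0, 1.275, -0.146], TCP at [192.707, -488.372, 245.541] pointing down, gripper open.
Joint ranges: [-2.53, 2.53], [-0.77, 2.02], [0.04, 2.7], [-1, 4.14], [0.28, 2.66], [-3.11, 3.11]. Speed limits (rad/s): [2.57, 2.57, 3.14, 3.14, 3.14, 3.14].

### API

Orientations are given as [roll, pitch, yaw] about the fixed x, y, z axes, in that order (R = Rz(yaw) Ry(pitch) Rx(roll)).
In Python, from plant import bot gives the robot as it stands.
- The arm moves only by the tool jog_arm, never from a script. Its argument "targets" is a list of rows, each an object with "xyz": the shift along the tool's x, y, z as a fraction of full scale, a list of three; "spin": the turn about the tool's z as a fraction of full scale. In form: [{"xyz": [x, y, z], "spin": spin}, ...]. A call has exactly 10 rows; each row shifts and turns the commanded pose from where the row before left it, along the tool's axes as they then stand; what a row does not reach is not made up. Full scale, the value 1, is 80 mm for a shift and 0.1 rad for a turn. A row lasts 1/8 s, in which the tool goes at most 62.5 mm and 10.7 degrees, less where a joint would pass 70% of its speed; a pose out of reach is approached as far as the arm can. A call with a number of a shift or a turn outside -1 to 1 is refused whole. A call with a gripper value outside its range is refused whole. "gripper" is the opening in per cent of the stroke, from 0 (shut) to 100 (fully open), set as the call begins (left out, the last holds). The fingers move at their own pace and stop on an object; the grip force is fixed at half the most. Time passes only in rows, so rows that do not move let the fingers close, or fill a call up. It gives the time, the measured TCP pose, the force, the opening and the grip force at its end, in the units of the state.
- bot.get_obs(): the state, without advancing time (a new reading comes with each control period).
- bot.capture(name): name is "side" or "top" or "wrist"; returns the picture (420x560x3 uint8, blue, green, red); there is no depth.
- bot.get_calibration(name): a dict with "vfov" (degrees; the focal length in pixels is half the picture's height over the tangent of half this angle, whatever the lens; pixels are square), "cx", "cy" (the principal point, pixels), "eye" and "rotation" of the camera in the world. Camera axes: x right, y down, z forward; pixel columns grow to the right and rows downward; lengths in mm; the calibration is good to about 2 mm. A picture is of the moment at which its call begins: read the wrist's pose just before it. get_calibration takes no time and is no camera call; for the wrist camera it gives the pose at the moment of the call.
- bot.close_job(): hands the job in; it is judged then, once.
The state is a dict: "time": time; "joint_positions": joint angles; "dq": joint speeds; "tau": joint torques, N m; "tool_pos": TCP position; "tcp_rot": TCP orientation; "contact_force": force on the tool from outside, world axes, zero at the start; "moment": the same for the moment, N m; "grip_width": finger opening in mm; "finger_force": force on a finger pad.
Only numpy, scipy, OpenCV 4.12 (cv2) and the standard library are available. Lean on these libraries where they do the work, as an engineer would, in place of code of your own. Each camera call takes 0.05 s, during which the arm holds its last target. There are 200 camera calls.

### The job

One of the four cartridges on the bench pump still has its clamping lever standing up: press that lever down with the fingertips until it lies fully shut, leaving the other levers shut. Then start the pump by pointing at the round window on top of the controller: hold the fingertips 2 to 3 cm above the middle of it for at least two seconds, without ever touching the controller or its windows and without coming down over the square or the bar-shaped window. Nothing needs grasping or lifting: leave the jar, beaker, stopcock and screwdriver where they are.

Things in the scene. Friction and masses are not known exactly. Their poses are not given: they have to be found in the camera images.
- pump: fixed cream pump, 140 x 218 x 85 mm high (the two end plates; between them its bed is 60 mm high). Origin: centre of its underside; its y runs along the row of four cartridges, z up. Its place, its yaw (to 0.3 rad) and whether it is to the left or right of the controller vary
- lever_1 (a joint): hinge of the one lever that starts raised (0.5 to 0.85 rad). 0 = shut, lying flat along the cartridge; it grows as the free end rises, stop at 1.1. Friction (0.15 N m, so 3 to 5 N pressed straight down 30 to 50 mm from the hinge), no spring: it stays where it is left; below 0.06 counts as shut
- lever_2 (a joint): hinge of another lever, shut (0) from the start; same values as lever_1, only friction keeps it shut
- lever_3 (a joint): as lever_2
- lever_4 (a joint): as lever_2
- lever_1_tip (a point): middle of the free end of the raised lever, on its upper face. The lever is a flat light grey bar 72 mm long from the hinge axis, 24 mm wide, 8 mm thick; shut, its upper face is 46 mm above the cartridge's underside, 106 mm above the bench
- cart_1: the cartridge with the raised lever: dark block 110 (x) x 40 (y) x 35 mm, hose stubs at both ends, fixed on the pump. Origin: centre of its underside, 60 mm above the bench; axes as the pump's. Hinge axis along its y through (38, 0, 42) mm, between white ears (to 51 mm); the shut lever lies from there to x = -34 mm. Cartridges are 45 mm apart in a row; which place is cart_1's varies
- cart_2: a cartridge like cart_1 with its lever (lever_2) shut
- cart_3: the same, with lever_3
- cart_4: the same, with lever_4
- controller: fixed flat cream box with a grey top, 130 x 230 x 60 mm high, three dark windows 65 mm apart in a row along its y on the top. Origin: centre of its underside, z up. It must not be touched
- round_eye_top (a point): centre of the top face of the round dark window (40 mm across, 6 mm thick), 66 mm above the bench: the touch-free start sensor. It reacts to the tool point (TCP, 19 mm behind the fingertips) being straight above it, within 20 mm sideways and 22 to 65 mm up, for 2 s without a break. Which of the three places it has varies
- square_eye_top (a point): centre of the top face of the square dark window (36 x 36 mm, 6 mm thick), the stop sensor: the tool point must not come within 25 mm sideways of it at less than 70 mm above it
- bar_eye_top (a point): centre of the top face of the narrow dark window (70 x 14 mm, 6 mm thick), the prime sensor: same as the square one
- jar: bystander: loose amber jar, 68 mm across, 110 mm high, origin at centre of its underside, on the bench at the robot's right
- beaker: bystander: loose clear beaker, 64 mm across, 85 mm high, origin at centre of its underside, on the bench at the robot's left
- stopcock: bystander: loose white and blue stopcock, 50 x 24 x 42 mm high, on the bench beyond the work, origin at centre of its underside
- screwdriver: bystander: loose screwdriver, 180 mm long, lying beyond the work, about 30 mm high

How it is judged (in metres and radians):
On the way, in this order (a step that is already met when the one before it is completed fails the run):
1. the raised lever is pressed shut (value of joint lever_1 below 0.06 rad), for 0.2 s.
2. the tool point dwells just above the round window for 2 s, the lever still shut (horizontal distance between the grasp point and round_eye_top below 0.02 m and z of the grasp point in the frame of round_eye_top between 0.022 and 0.065 m and value of joint lever_1 below 0.06 rad), for 2 s.
At the end, for the whole second after the job is handed in: All four levers shut (below 0.06 rad) and the jar, beaker, stopcock and screwdriver within 15 mm of where they started (value of joint each of lever_1, lever_2, lever_3, lever_4 below 0.06 rad and not (distance of jar from where it was at the start of the episode above 0.015 m) and not (distance of beaker from where it was at the start of the episode above 0.015 m) and not (distance of stopcock from where it was at the start of the episode above 0.015 m) and not (distance of screwdriver from where it was at the start of the episode above 0.015 m)); the robot touches nothing.
It fails at once if the controller or one of its windows is touched (contact force between any of the arm, the fingers and controller above 0.3 N or contact force between any of the arm, the fingers and round_eye above 0.3 N or contact force between any of the arm, the fingers and square_eye above 0.3 N or contact force between any of the arm, the fingers and bar_eye above 0.3 N).
It fails at once if the tool point comes down over the square or the bar-shaped window (within 25 mm sideways, less than 70 mm above) ((horizontal distance between the grasp point and square_eye_top below 0.025 m and z of the grasp point in the frame of square_eye_top below 0.07 m) or (horizontal distance between the grasp point and bar_eye_top below 0.025 m and z of the grasp point in the frame of bar_eye_top below 0.07 m)).
It fails at once if a lever that was shut is raised (over 0.15 rad) (value of joint any of lever_2, lever_3, lever_4 above 0.15 rad).
It fails at once if the raised lever is lifted instead of pressed down (over 1 rad) (value of joint lever_1 above 1 rad).
It fails at once if a bystander is moved by more than 15 mm or lifted (distance of any of jar, beaker, stopcock, screwdriver from where it was at the start of the episode above 0.015 m).
It also fails if it takes over 48 s, if anything falls off the work surface, if the arm or the gripper's body presses on something with over 40 N, if the wrist force passes 120 N, or if a joint passes its speed limit or range.

## Working session

There is one attempt and no reset: what is moved stays moved. The work goes in short steps, Python scripts to look and compute and a tool call to move; the robot and the scene stay as the last step left them, time stands still between calls to the robot, and variables do not carry over. Pictures are saved under pics/ and viewed, at most 10 in all, crops included, and the job is handed in when it is done.

Besides the shell and the picture viewer there is one more tool, called after "Emit:" in YAML: its name, and indented under it one key for each argument. jog_arm: Moves the arm, as the interface text tells. Shift numbers are shares of 80 mm and turn numbers shares of 0.1 rad, none past 1 either way. Its arguments: {"type":"object","properties":{"targets":{"type":"array","items":{"type":"object","properties":{"xyz":{"type":"array","items":{"type":"number"}},"spin":{"type":"number"}}}},"gripper":{"type":"number"}},"required":["targets"]}

```bash
mkdir -p pics; ls; python3 - <<'E'
from plant import bot
import cv2,numpy as np
o=bot.get_obs();print(o['time'],o['tool_pos'],o['tcp_rot'],o['grip_width'])
for n in('top','side'):
    cv2.imwrite(f'pics/{n}0.png',bot.capture(n));print(n,bot.get_calibration(n))
E
```

```text
pics
0.0 [ 192.61933477 -487.98350769  244.82826339] [-3.14003357e+00 -2.30611405e-04  3.75813239e-01] 91.97962306080173
top {'vfov': 53.67479220800025, 'cx': 275.51515853906, 'cy': 208.73987987771557, 'eye': array([ 366.55853785,    4.84828183, 1307.80936522]), 'rotation': array([-2.94003452,  0.00498176, -1.58589619])}
side {'vfov': 54.56161134849917, 'cx': 280.7537652575634, 'cy': 206.42630738593655, 'eye': array([-34.38296239, 679.99592807, 669.18963107]), 'rotation': array([-2.11351735, -0.01287812, -2.36532384])}
```

View pics/top0.png

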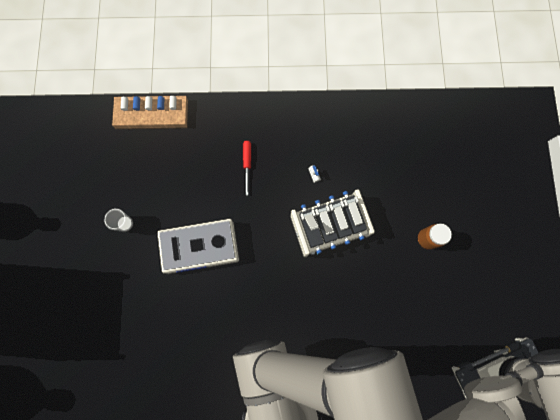

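View pics/side0.png

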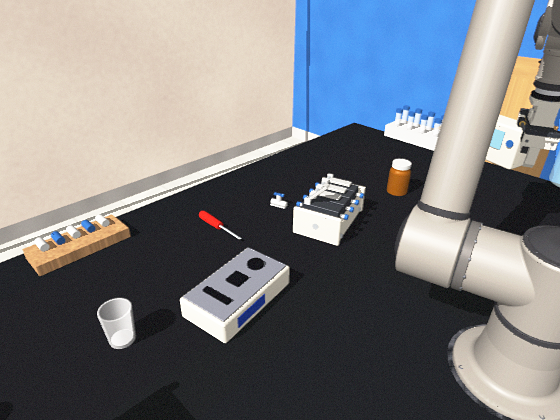

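The top view shows the controller with its bar at about (176,249), square (197,245) and round window (218,241). The pump is around (333,223), jar at right (435,237), and the stopcock close behind the pump (314,173). Next I measure these and enlarge the pump in both views.

```bash
cat > h.py <<'E'
import numpy as np,cv2
from scipy.spatial.transform import Rotation as R
def ray(c,p):
    f=210/np.tan(np.radians(c['vfov']/2))
    d=R.from_euler('xyz',c['rotation']).apply([(p[0]-c['cx'])/f,(p[1]-c['cy'])/f,1.])
    return np.array(c['eye']),d/np.linalg.norm(d)
def onz(c,p,z):
    e,d=ray(c,p);return e+d*(z-e[2])/d[2]
def tri(c1,p1,c2,p2):
    e1,d1=ray(c1,p1);e2,d2=ray(c2,p2)
    s=np.linalg.lstsq(np.c_[d1,-d2],e2-e1,rcond=None)[0]
    a,b=e1+s[0]*d1,e2+s[1]*d2
    return (a+b)/2,np.linalg.norm(a-b)
def proj(c,P):
    f=210/np.tan(np.radians(c['vfov']/2))
    v=R.from_euler('xyz',c['rotation']).inv().apply(np.array(P)-c['eye'])
    return np.array([c['cx']+f*v[0]/v[2],c['cy']+f*v[1]/v[2]])
E
python3 - <<'E'
from h import *
from plant import bot
t,s=bot.get_calibration('top'),bot.get_calibration('side')
T,S=cv2.imread('pics/top0.png'),cv2.imread('pics/side0.png')
def blobs(I,x0,y0,x1,y1):
    m=(I[y0:y1,x0:x1].max(2)<75).astype('uint8')
    n,l,st,ce=cv2.connectedComponentsWithStats(m)
    return [(ce[i]+[x0,y0],st[i]) for i in range(1,n) if st[i][4]>40 and st[i][0]>0 and st[i][1]>0 and st[i][0]+st[i][2]<x1-x0 and st[i][1]+st[i][3]<y1-y0]
bt,bs=blobs(T,166,228,232,266),blobs(S,196,252,272,310)
for b in bt: print('top',b[0],b[1],onz(t,b[0],66))
for b in bs: print('side',b[0],b[1],onz(s,b[0],66))
a=cv2.resize(T[180:265,280:385],(630,510),interpolation=2)
cv2.imwrite('pics/tc.png',a)
cv2.imwrite('pics/sc.png',cv2.resize(S[165:250,280:380],(700,595),interpolation=2))
E
```

```text
top [217.7761194  241.05223881] [ 46   7  13  13 134] [523.97371535 182.36181458  66.        ]
top [174.95575221 248.40707965] [  6   9   7  23 113] [503.82691084 310.56801654  66.        ]
top [196.3028169  244.88028169] [ 24  11  14  13 142] [513.43406419 246.74175709  66.        ]
side [255.2654321 263.4691358] [ 51   6  17  12 162] [522.31813561 186.53033311  66.        ]
side [236.93607306 278.31506849] [ 30  19  23  16 219] [512.66149847 250.27882521  66.        ]
side [217.10952381 294.93333333] [  7  34  29  19 210] [501.86603478 313.78337461  66.        ]
```

View pics/tc.png

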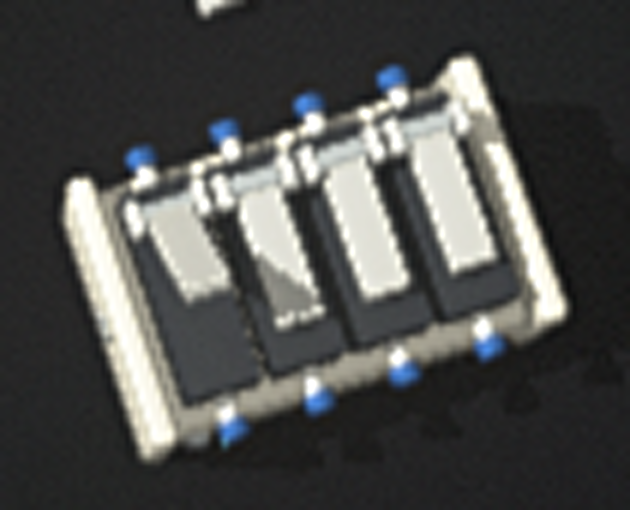

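View pics/sc.png

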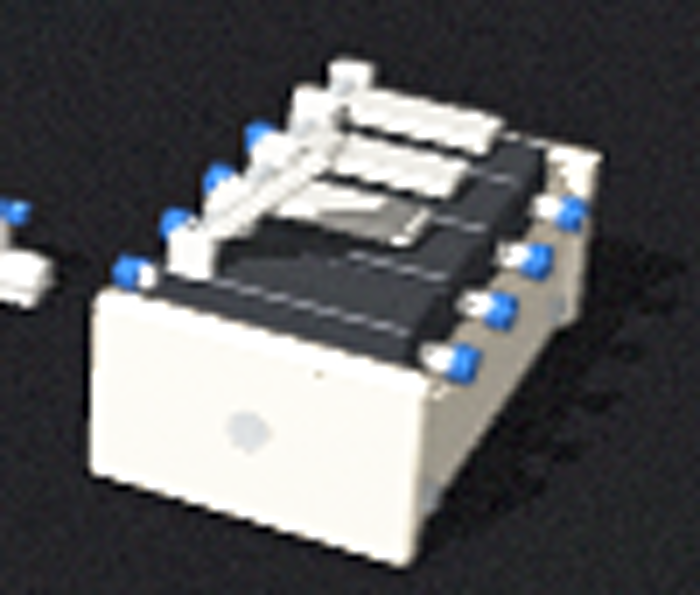

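The leftmost lever in the top view, on the +y side, is the raised one. Its hinge is on the far side and its free end points to the robot. Now I triangulate the hinge, tip and cartridge.

```bash
python3 - <<'E'
from h import *
from plant import bot
t,s=bot.get_calibration('top'),bot.get_calibration('side')
tp=lambda x,y:(280+x/6-.4,180+y/6-.4)
sp=lambda x,y:(280+x/7-.4,165+y/7-.4)
np.set_printoptions(precision=1,suppress=True)
for n,a,z in [('hinge',(170,202),105),('ear L',(135,212),111),('ear 4R',(458,112),111),('front1',(225,388),95),('front4',(480,305),95),('lev4tip',(473,267),106),('lev3tip',(385,293),106),('plateL far',(80,185),85),('plateL near',(155,455),85),('plateR far',(463,65),85),('plateR near',(550,320),85)]:
    print(n,onz(t,tp(*a),z))
print('tip',tri(t,tp(212,293),s,sp(330,130)))
print('earL',tri(t,tp(135,212),s,sp(190,232)))
print('plateLnear',tri(t,tp(155,455),s,sp(420,378)))
print('plateLfar',tri(t,tp(75,185),s,sp(100,297)))
print('round',tri(t,(217.8,241.05),s,(255.27,263.47)))
E
```

```text
hinge [597.2 -88.3 105. ]
ear L [591.4 -70.6 111. ]
ear 4R [ 638.9 -231.   111. ]
front1 [ 506.3 -113.1   95. ]
front4 [ 545.2 -239.7   95. ]
lev4tip [ 562.3 -235.1  106. ]
lev3tip [ 550.2 -191.6  106. ]
plateL far [610.5 -45.1  85. ]
plateL near [475.  -78.6  85. ]
plateR far [ 669.1 -240.    85. ]
plateR near [ 538.6 -275.9   85. ]
tip (array([ 545.7, -100.2,  161.9]), np.float64(6.69881118615028))
earL (array([591.6, -70.5, 110.6]), np.float64(0.45155349939439493))
plateLnear (array([477.1, -76.4,  91.7]), np.float64(6.335777200281682))
plateLfar (array([611.5, -42. ,  83.9]), np.float64(1.9742771538468271))
round (array([525. , 183.3,  62.4]), np.float64(1.3903903147362544))
```

Emit:
jog_arm:
  targets:
    - {"xyz": [0.669,-0.317,0],"spin": 0}
    - {"xyz": [0.669,-0.317,0],"spin": 0}
    - {"xyz": [0.669,-0.317,0],"spin": 0}
    - {"xyz": [0.669,-0.317,0],"spin": 0}
    - {"xyz": [0.669,-0.317,0],"spin": 0}
    - {"xyz": [0.669,-0.317,0],"spin": 0}
    - {"xyz": [0.669,-0.317,0],"spin": 0}
    - {"xyz": [0.669,-0.317,0],"spin": 0}
    - {"xyz": [0.669,-0.317,0],"spin": 0}
    - {"xyz": [0,0,0],"spin": 1}
  gripper: 0

```text
time: 1.35
tool_pos: [558.8, -95.8, 244.6]
tcp_rot: [-3.14, 0.0, 0.279]
contact_force: [-0.2, -0.5, 0.3]
grip_width: 0.8
finger_force: 0.0
```

```bash
python3 - <<'E'
from h import *
from plant import bot
o=bot.get_obs();c=bot.get_calibration('wrist')
cv2.imwrite('pics/w1.png',bot.capture('wrist'))
print(o['time'],o['tool_pos'],o['tcp_rot'],o['contact_force'],o['grip_width'],c)
for P in [(597,-88,106),(527.5,-107.5,106),(550,-100,162),(556.5,-99.2,106)]: print(P,proj(c,P))
E
```

```text
1.35 [558.78208006 -95.78337009 244.58146279] [-3.14049042e+00  2.25901189e-04  2.78664175e-01] [-0.22363127 -0.50211472  0.34725366] 0.7735832256969755 {'vfov': 66.93792377104606, 'cx': 276.04625104533227, 'cy': 210.75742508134738, 'eye': array([637.81607857, -74.05416892, 383.87205492]), 'rotation': array([ 2.82994881e+00,  2.03344340e-03, -1.29245309e+00])}
(597, -88, 106) [279.20267668 160.19880709]
(527.5, -107.5, 106) [278.60251433 236.72147783]
(550, -100, 162) [277.73205776 236.14714276]
(556.5, -99.2, 106) [278.67030188 206.16140338]
```

View pics/w1.png

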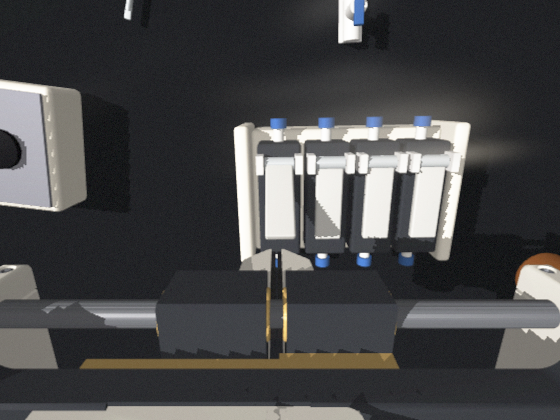

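The wrist view confirms it: hinge at about (279,161), predicted (279,160), and lever tip at about (279,238). I'll descend about 42 mm from the hinge.

Emit:
jog_arm:
  targets:
    - {"xyz": [-0.04,0.033,0.3],"spin": 0}
    - {"xyz": [0,0,0.3],"spin": 0}
    - {"xyz": [0,0,0.1],"spin": 0}
    - {"xyz": [0,0,0.1],"spin": 0}
    - {"xyz": [0,0,0.1],"spin": 0}
    - {"xyz": [0,0,0.1],"spin": 0}
    - {"xyz": [0,0,0.1],"spin": 0}
    - {"xyz": [0,0,0.1],"spin": 0}
    - {"xyz": [0,0,0.1],"spin": 0}
    - {"xyz": [0,0,0.1],"spin": 0}
  gripper: 0

```text
time: 2.65
tool_pos: [554.5, -102.7, 132.9]
tcp_rot: [-3.142, 0.001, 0.276]
contact_force: [-1.5, -1.6, 3.1]
grip_width: 0.2
finger_force: 1.6
```

Emit:
jog_arm:
  targets:
    - {"xyz": [-0.03,0,0.03],"spin": 0}
    - {"xyz": [-0.03,0,0.03],"spin": 0}
    - {"xyz": [-0.03,0,0.02],"spin": 0}
    - {"xyz": [0,0,0.02],"spin": 0}
    - {"xyz": [0,0,0],"spin": 0}
    - {"xyz": [0,0,0],"spin": 0}
    - {"xyz": [0,0,0],"spin": 0}
    - {"xyz": [0,0,0],"spin": 0}
    - {"xyz": [0,0,0],"spin": 0}
    - {"xyz": [0,0,0],"spin": 0}

```text
time: 3.9
tool_pos: [547.5, -104.6, 125.4]
tcp_rot: [-3.141, 0.0, 0.276]
contact_force: [-0.2, -0.7, 0.8]
grip_width: 0.2
finger_force: 0.3
```

Emit:
jog_arm:
  targets:
    - {"xyz": [0,0,0.01],"spin": 0}
    - {"xyz": [0,0,0.01],"spin": 0}
    - {"xyz": [0,0,0],"spin": 0}
    - {"xyz": [0,0,0],"spin": 0}
    - {"xyz": [0,0,0],"spin": 0}
    - {"xyz": [0,0,0],"spin": 0}
    - {"xyz": [0,0,0],"spin": 0}
    - {"xyz": [0,0,0],"spin": 0}
    - {"xyz": [0,0,0],"spin": 0}
    - {"xyz": [0,0,0],"spin": 0}

```text
time: 5.15
tool_pos: [547.6, -104.6, 124.8]
tcp_rot: [3.141, -0.0, 0.276]
contact_force: [-3.6, -0.6, 8.2]
grip_width: 0.5
finger_force: 4.1
```

Emit:
jog_arm:
  targets:
    - {"xyz": [0,0,0.015],"spin": 0}
    - {"xyz": [0,0,0],"spin": 0}
    - {"xyz": [0,0,0],"spin": 0}
    - {"xyz": [0,0,0],"spin": 0}
    - {"xyz": [0,0,-0.1],"spin": 0}
    - {"xyz": [0,0,-0.3],"spin": 0}
    - {"xyz": [0,0,-0.5],"spin": 0}
    - {"xyz": [0,0,-0.6],"spin": 0}
    - {"xyz": [0,0,0],"spin": 0}
    - {"xyz": [0,0,0],"spin": 0}

```text
time: 6.4
tool_pos: [547.4, -104.5, 242.1]
tcp_rot: [-3.141, 0.001, 0.276]
contact_force: [-0.1, -0.4, -1.1]
grip_width: 0.3
finger_force: 0.0
```

```bash
python3 - <<'E'
from h import *
from plant import bot
o=bot.get_obs();c=bot.get_calibration('wrist')
W=bot.capture('wrist');S=bot.capture('side')
cv2.imwrite('pics/w2.png',np.hstack([cv2.resize(W[90:290,220:490],(405,300)),cv2.resize(S[165:250,280:380],(353,300),interpolation=2)]))
print(o['time'],o['tool_pos'],o['tcp_rot'],o['contact_force'])
# predict the round window's place in the wrist view
print(proj(c,(525,183.3,66)))
E
```

```text
6.4 [ 547.37648167 -104.49458759  242.14436626] [-3.14112589e+00  6.37245928e-04  2.75761784e-01] [-0.07976633 -0.36810585 -1.09838512]
[-15.85314537 135.64349944]
```

View pics/w2.png

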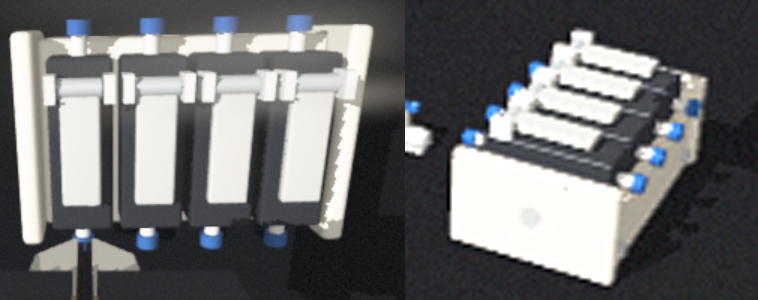

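All four levers lie shut in both views. Now I go high above the round window.

Emit:
jog_arm:
  targets:
    - {"xyz": [0.117,-0.591,0],"spin": 0}
    - {"xyz": [0.117,-0.591,0],"spin": 0}
    - {"xyz": [0.117,-0.591,0],"spin": 0}
    - {"xyz": [0.117,-0.591,0],"spin": 0}
    - {"xyz": [0.117,-0.591,0],"spin": 0}
    - {"xyz": [0.117,-0.591,0],"spin": 0}
    - {"xyz": [0,0,0],"spin": 0}
    - {"xyz": [0,0,0],"spin": 0}
    - {"xyz": [0,0,0],"spin": 0}
    - {"xyz": [0,0,0],"spin": 0}

```text
time: 7.75
tool_pos: [524.7, 182.5, 242.6]
tcp_rot: [3.141, 0.0, 0.274]
contact_force: [0.3, 0.1, 0.8]
grip_width: 0.8
finger_force: 0.0
```

```bash
python3 - <<'E'
from h import *
from plant import bot
o=bot.get_obs();c=bot.get_calibration('wrist')
cv2.imwrite('pics/w3.png',bot.capture('wrist'))
print(o['time'],o['tool_pos'],o['tcp_rot'],o['contact_force'])
print(proj(c,(524.5,183.5,66)),onz(c,(276,210),66))
E
```

```text
7.75 [524.7341554  182.48559584 242.61100657] [3.14139243e+00 2.24824220e-04 2.74053655e-01] [0.28385053 0.14962867 0.75127731]
[274.63242585 192.32094283] [506.55121689 177.00510074  66.        ]
```

View pics/w3.png

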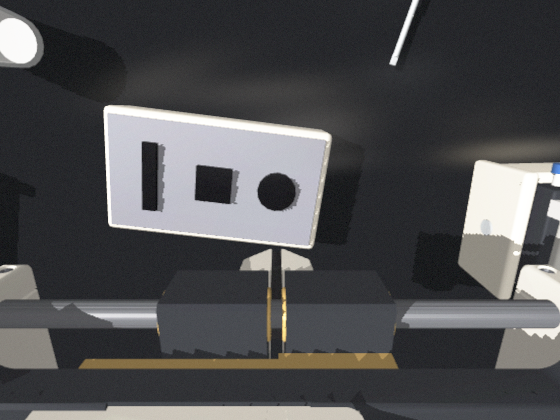

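The round window is at (277,191), within about 2 mm of the predicted (275,192). I'll descend straight to TCP z = 111, which puts the fingertips about 26 mm above the window.

Emit:
jog_arm:
  targets:
    - {"xyz": [0,0,0.4],"spin": 0}
    - {"xyz": [0,0,0.4],"spin": 0}
    - {"xyz": [0,0,0.3],"spin": 0}
    - {"xyz": [0,0,0.2],"spin": 0}
    - {"xyz": [0,0,0.15],"spin": 0}
    - {"xyz": [0,0,0.1],"spin": 0}
    - {"xyz": [0,0,0.09],"spin": 0}
    - {"xyz": [0,0,0],"spin": 0}
    - {"xyz": [0,0,0],"spin": 0}
    - {"xyz": [0,0,0],"spin": 0}

```text
time: 9.05
tool_pos: [524.7, 183.7, 111.9]
tcp_rot: [3.141, -0.001, 0.276]
contact_force: [1.0, 0.5, 0.8]
grip_width: 0.4
finger_force: 0.0
```

Emit:
jog_arm:
  targets:
    - {"xyz": [0,0,0],"spin": 0}
    - {"xyz": [0,0,0],"spin": 0}
    - {"xyz": [0,0,0],"spin": 0}
    - {"xyz": [0,0,0],"spin": 0}
    - {"xyz": [0,0,0],"spin": 0}
    - {"xyz": [0,0,0],"spin": 0}
    - {"xyz": [0,0,0],"spin": 0}
    - {"xyz": [0,0,0],"spin": 0}
    - {"xyz": [0,0,0],"spin": 0}
    - {"xyz": [0,0,0],"spin": 0}

```text
time: 10.3
tool_pos: [524.5, 183.6, 111.5]
tcp_rot: [3.142, 0.0, 0.276]
contact_force: [-0.3, -0.1, -0.2]
grip_width: 0.8
finger_force: 0.0
```

Emit:
jog_arm:
  targets:
    - {"xyz": [0,0,0],"spin": 0}
    - {"xyz": [0,0,0],"spin": 0}
    - {"xyz": [0,0,0],"spin": 0}
    - {"xyz": [0,0,0],"spin": 0}
    - {"xyz": [0,0,0],"spin": 0}
    - {"xyz": [0,0,0],"spin": 0}
    - {"xyz": [0,0,0],"spin": 0}
    - {"xyz": [0,0,0],"spin": 0}
    - {"xyz": [0,0,0],"spin": 0}
    - {"xyz": [0,0,0],"spin": 0}

```text
time: 11.55
tool_pos: [524.5, 183.6, 111.5]
tcp_rot: [3.142, -0.0, 0.276]
contact_force: [0.0, -0.4, -0.2]
grip_width: 0.6
finger_force: 0.0
```

Emit:
jog_arm:
  targets:
    - {"xyz": [0,0,0],"spin": 0}
    - {"xyz": [0,0,0],"spin": 0}
    - {"xyz": [0,0,-0.2],"spin": 0}
    - {"xyz": [0,0,-0.4],"spin": 0}
    - {"xyz": [0,0,-0.5],"spin": 0}
    - {"xyz": [0,0,-0.4],"spin": 0}
    - {"xyz": [0,0,0],"spin": 0}
    - {"xyz": [0,0,0],"spin": 0}
    - {"xyz": [0,0,0],"spin": 0}
    - {"xyz": [0,0,0],"spin": 0}

```text
time: 12.8
tool_pos: [524.2, 183.5, 230.6]
tcp_rot: [-3.142, 0.002, 0.276]
contact_force: [0.3, -0.2, -0.3]
grip_width: 0.5
finger_force: 0.0
```

```bash
python3 -c "
from plant import bot
print(bot.close_job())"
```

```text
the job is handed in; nothing more can be done
None
```

I pressed the raised lever fully shut, and all four levers looked shut in the pictures. I then held the fingertips about 26 mm above the round window for roughly 3 s, backed off clear, and handed the job in at about 13 s; the hand-in returned no verdict.

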